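Measure off the stop block for the next seed tray

ROBOT

A 6-joint arm with a two-finger parallel gripper is mounted at the origin on the work surface. World frame = base frame: x ahead of the robot, y to its left, z up, the work surface at z = 0. Lengths are in m, angles in degrees, forces in N, time in s.
With the tool pointing down it reaches from about 0.35 to 0.875 m from the base axis. Payload 4.2 kg.
Tool frame: the origin (TCP) lies midway between the tips of the shut fingers; the grasp point (between the pads) lies 19 mm behind it; z points along the fingers, y is the line along which they close (so a half turn about z gives the same grasp; the last joint's range is limited). The gripper opens to 87 mm and grips with 3 to 60 N. Pads are 19 mm wide; open, the fingers measure 117 mm over their backs; the gripper's body (75 mm by 190 mm) begins 51 mm behind the grasp point.
Start: joints at [89.358, 22.042, 0.453, 0, -68.411, -14.817], TCP at [0.167, 0.602, 0.223] pointing down, gripper open.
Joint ranges: [-179.83, 179.83], [-69.29, 118.12], [-61.27, 80.66], [-181.25, 117.63], [-171.15, -9.14], [-177.46, 177.46]. Speed limits (degrees/s): [159.86, 159.86, 180, 180, 180, 180].

INTERFACE

Orientations are given as a 3x3 rotation matrix whose columns are the frame's x, y, z axes.
In Python, from station import sense, capture, finish_job, silhouettes, landmark_of gives the robot as it stands.
- The arm moves only by the tool step_arm, never from a script. Its arguments are lists of equal length, an entry for each row: "linear": the shift along the tool's x, y, z in mm, a list of three; "delta_rot": the turn, a rotation vector about the tool's x, y, z in rad, a list of three; "grip": the finger opening in mm, from 0 to 87. A call has 1 to 10 rows; each row shifts and turns the commanded pose from where the row before left it, along the tool's axes as they then stand; what a row does not reach is not made up. A row lasts 1/8 s, in which the tool goes at most 62.5 mm and 10.7 degrees, less where a joint would pass 70% of its speed; a pose out of reach is approached as far as the arm can. A call with a gripper value outside its range is refused whole. The fingers move at their own pace and stop on an object; the grip force is fixed at half the most. Time passes only in rows, so rows that do not move let the fingers close. It gives the time, the measured TCP pose, the force, the opening and the grip force at its end, in the units of the state.
- sense(): the state, without advancing time (a new reading comes with each control period).
- capture(name): name is "scene" or "top" or "wrist"; returns a dict with "img" (420x560x3 uint8, red, green, blue), "fx", "fy", "cx", "cy" (pixels), "world_to_cam" (4x4, takes a point from world to camera coordinates); the wrist camera has in their place "mount" (4x4, takes a point from camera to tool coordinates, whose origin is the TCP and whose axes are the flange's). Camera axes: x right, y up, looking along -z (the intrinsics and any distortion apply to the point x, -y, -z); pixel columns grow to the right and rows downward; lengths in m; the calibration is good to about 2 mm. A picture is of the moment at which its call begins: read the wrist's pose just before it. There is no depth.
- finish_job(): hands the job in; it is judged then, once.
Trained networks look in the newest picture that a camera, given by its name, has taken for a name from the list of things; names that differ only in an ending like _2 or _b are one class to them, and where a whole thing is asked for, a point or a joint stands for the part that bears it (a point fixed in the world has none). Each returns a list of dicts, best first, with "score" (0 to 1); they miss things now and then, are a little off and sometimes report something else, mostly with a low value. They report only what shows in the picture. A call takes as long as a camera call. They do not tell look-alikes from the thing itself.
- silhouettes(camera, label): "mask" (420x560 bool, what is visible of it) and "point" ([column, row] in pixels, amid what is visible of it).
- landmark_of(camera, label): "point" ([column, row] in pixels: a listed point, or the origin of a listed thing).
The state is a dict: "time_s": time; "joints": joint angles; "joint_velocities": joint speeds; "effort": joint torques, N m; "tcp_pos": TCP position; "ee_rot": TCP orientation; "wrist_force": force on the tool from outside, world axes, zero at the start; "moment": the same for the moment, N m; "gripper_width": opening from 0.0 (shut) to 1.0 (fully open); "gripper_force": force on a finger pad.
Only numpy, scipy, OpenCV 4.12 (cv2) and the standard library are available. Lean on these libraries where they do the work, as an engineer would, in place of code of your own. Each camera call takes 0.05 s, during which the arm holds its last target. There are 200 camera calls.

TASK

Set the stop block for the next seed tray: pull the self-locking tape out of its case until the red paint mark on the blade has just come clear of the mouth and let it lock there. Stand the timber block on edge on the bench, square across the blade and centred on it, right up against the hook. Then hold down the button on top of the tape until the blade has run fully home, leaving the block standing at its mark and the pots and tools where they are.

Things in the scene. Friction and masses are not known exactly. Their poses are not given: they have to be found in the camera images.
- tape: Tape measure: orange case 86 mm long, 52 wide, top 84 mm above the bench, in a cradle on a plug tray's rim; all one heavy piece that cannot move. Origin: on the bench under the blade's centre line, where the hook's outer face stands when the blade is home. x axis: level, the way the blade is pulled out; y: level, across the blade; z up. Case front at x = -4 mm, back at x = -90 mm.
- tray_centre (a point): Centre of the top of the black plug tray the tape hangs on (270 x 270 mm, 64 mm tall), fixed; it reaches from x = -92 to -362 mm in the tape's frame. Seedlings stand to about 90 mm, two plant labels to 130 mm above the bench.
- mouth (a point): Middle of the slot in the case's front face from which the blade comes, 18 mm above the bench, 4 mm behind the tape's origin.
- hook (a point): Middle of the outer (far) face of the steel end hook of the blade, 18 mm above the bench; axes as tape. An upright plate 32 mm wide (y), 32 mm tall (2 to 34 mm above the bench), 3 mm thick (behind this point). Level yellow blade behind it, 30 mm wide, 2 mm thick. Can be pinched by its two sides (32 mm apart) from above; the bench beside it is free.
- red_mark (a point): Trailing edge (towards the case) of the red paint band on top of the yellow blade, 162 mm behind the hook's outer face; the band is 8 mm long and spans the blade. It starts hidden in the case. It is clear of the mouth when the blade is out 158 mm or more; it should be no more than about 10 mm clear.
- blade (a joint): How far the blade is out in m (hook's outer face from home along tape x): 0 home, 0.21 end stop; at the start 0.055 to 0.095. A spring pulls it in (4 to 7 N); a pawl clicks into notches every 5 mm (155, 160, 165, 170 mm and so on): let go, it drops back to the last notch passed and stays. Pulling out takes 8 to 15 N. Right notches: 160 and 165 mm. It goes back only with the button held.
- release (a joint): Travel of the release button in m: 0 up, 0.006 fully down; springs up by itself (3 N at first, 6 N fully down). Pressed more than about 3 mm the pawl is free and the blade runs home in about a second, as long as the button is held down. The button nods up to 2 mm while the blade is pulled.
- release_top (a point): Middle of the top face of the black release button (32 x 28 mm) on top of the tape case: 93 mm above the bench, at x = -34 mm in the tape's frame. Pressed straight down.
- block_centre (a point): Centre of the loose pale timber stop block: 160 mm long (its y), 45 mm thick (its x), 75 mm tall (z up), about 0.24 kg, on edge, so this point is 37.5 mm above the bench. To stand with a broad side (160 x 75 mm) against the hook: centre 22.5 mm beyond the hook along tape x. Gripped across the 45 mm near its top, the fingers pass above the hook.
- pot_clay: Bystander: potted seedling, terracotta pot 94 mm across, 85 mm tall, leaves to 120 mm. Origin at the centre of its underside.
- pot_green: Bystander: potted seedling, green pot 86 mm across, 80 mm tall, leaves to 115 mm. Origin at the centre of its underside.
- pot_grey: Bystander: potted seedling, grey pot 80 mm across, 75 mm tall, leaves to 110 mm. Origin at the centre of its underside.
- label_cup: Bystander: blue cup 76 mm across, 85 mm tall, with plant labels standing up to 121 mm. Origin at the centre of its underside.
- sprayer: Bystander: hand sprayer, white bottle 72 mm across, green head, 183 mm tall. Origin at the centre of its underside.
- trowel: Bystander: hand trowel 285 mm long lying on the bench, 30 mm tall. Origin under the joint of handle and blade; x axis towards the blade's tip (135 mm), the wooden handle runs back 150 mm.
- seed_tin: Bystander: green seed tin 75 mm across, 67 mm tall. Origin at the centre of its underside.
There are look-alikes about, which are no part of the job. Several things look just like the part that bears block_centre: the one meant starts farthest to the robot's left.

How it is judged (in metres and radians):
On the way, in this order (a step that is already met when the one before it is completed fails the run):
1. the blade is drawn out with the red mark just clear of the mouth (157 to 169 mm) and stays there by itself, let go (value of joint blade between 0.157 and 0.169 m and contact force between the fingers and tape below 0.2 N), for 0.3 s.
2. with the blade still locked there, the block stands on edge, let go, within 6 mm of the hook, centred on the blade within 30 mm and square within 0.12 rad (value of joint blade between 0.157 and 0.169 m and x of block_centre in the frame of hook between 0.02 and 0.0285 m and y of block_centre in the frame of hook between -0.03 and 0.03 m and angle between the x axis of block_centre and the x axis of tape, either way round below 0.12 rad and angle between block_centre's own z axis and vertical below 0.06 rad and height (world z) of block_centre below 0.041 m and contact force between the fingers and block below 0.2 N), for 0.3 s.
At the end, for the whole second after the job is handed in: The blade is fully home (within 6 mm), the button is up, and the block stands on edge on the bench where the hook was: its near side 156 to 175 mm from the tape's origin along the blade's line, centred on that line within 30 mm and square to it within 0.12 rad (value of joint blade below 0.006 m and value of joint release below 0.002 m and x of block_centre in the frame of tape between 0.1785 and 0.1975 m and y of block_centre in the frame of tape between -0.03 and 0.03 m and angle between the x axis of block_centre and the x axis of tape, either way round below 0.12 rad and angle between block_centre's own z axis and vertical below 0.06 rad and height (world z) of block_centre below 0.041 m); the robot touches nothing.
It fails at once if a pot, the label cup, the sprayer, the trowel or the seed tin is shifted by more than 25 mm (distance of any of pot_clay, pot_green, pot_grey, label_cup, sprayer, trowel, seed_tin from where it was at the start of the episode above 0.025 m).
It also fails if it takes over 64 s, if anything falls off the work surface, if the arm or the gripper's body presses on something with over 40 N, if the wrist force passes 120 N, or if a joint passes its speed limit or range.

## Working session

There is one attempt and no reset: what is moved stays moved. The work goes in short steps, Python scripts to look and compute and a tool call to move; the robot and the scene stay as the last step left them, time stands still between calls to the robot, and variables do not carry over. Pictures are saved under pics/ and viewed, at most 10 in all, crops included, and the job is handed in when it is done.

Besides the shell and the picture viewer there is one more tool, called after ">>>" by a JSON object that holds its "fn" and its "kwargs", one argument or row to a line. step_arm: Moves the arm, as the interface text tells. Its arguments: {"type":"object","properties":{"linear":{"type":"array"},"delta_rot":{"type":"array"},"grip":{"type":"array"}},"required":["linear","delta_rot","grip"]}

```bash
mkdir -p pics; cat > h.py <<'E'
import numpy as np, cv2
from station import sense, capture, finish_job, silhouettes, landmark_of
def cam_pose(c, s=None):
    if "world_to_cam" in c: return np.linalg.inv(np.array(c["world_to_cam"]))
    T=np.eye(4); T[:3,:3]=np.array(s["ee_rot"]); T[:3,3]=s["tcp_pos"]
    return T@np.array(c["mount"])
def ray(c,p,s=None):
    T=cam_pose(c,s); d=np.array([(p[0]-c["cx"])/c["fx"],-(p[1]-c["cy"])/c["fy"],-1.])
    return T[:3,3],T[:3,:3]@d
def onz(c,p,z,s=None):
    o,d=ray(c,p,s); return o+d*(z-o[2])/d[2]
def proj(c,X,s=None):
    T=np.linalg.inv(cam_pose(c,s)); q=T[:3,:3]@np.array(X)+T[:3,3]
    return np.array([c["cx"]+c["fx"]*q[0]/-q[2], c["cy"]+c["fy"]*q[1]/q[2]])
def save(n,img): cv2.imwrite(f"pics/{n}.png",img[:,:,::-1])
E
python3 - <<'E'
from h import *
np.set_printoptions(precision=3,suppress=True)
s=sense(); print(s); I=[]
Z=dict(tape=0,hook=.018,mouth=.018,release_top=.093,block_centre=.0375,tray_centre=.064,red_mark=.019,pot_clay=0,pot_green=0,pot_grey=0,label_cup=0,sprayer=0,trowel=0,seed_tin=0)
for n in("scene","top"):
    c=capture(n); save(n+"0",c["img"]); print(n,[k for k in c], cam_pose(c)[:3,3])
    for l,z in Z.items():
        for r in landmark_of(n,l): print(n,l,round(r["score"],2),np.round(r["point"]),onz(c,r["point"],z)[:2])
E
```

```text
{'time_s': 0.0, 'joints': array([ 89.36 ,  22.092,   0.379,  -0.029, -68.411, -14.818]), 'joint_velocities': array([-0.038, -0.079, -0.06 ,  0.058,  0.017, -0.114]), 'effort': array([  0.   , -39.066,  18.74 ,   4.22 ,   0.011,  -0.   ]), 'tcp_pos': array([0.166, 0.602, 0.221]), 'ee_rot': array([[ 0.964, -0.267, -0.001],
       [-0.267, -0.964, -0.002],
       [ 0.   ,  0.002, -1.   ]]), 'wrist_force': array([-0.048,  0.204,  0.465]), 'moment': array([ 0.026,  0.024, -0.022]), 'gripper_force': 0.0, 'gripper_width': 0.9998638042744383}
scene ['img', 'fx', 'fy', 'cx', 'cy', 'world_to_cam'] [ 1.499 -0.88   0.968]
scene tape 0.81 [340. 205.] [0.51  0.219]
scene hook 0.72 [344. 201.] [0.517 0.229]
scene hook 0.48 [323. 212.] [0.52  0.131]
scene mouth 0.74 [216. 326.] [ 0.707 -0.407]
scene mouth 0.68 [345. 201.] [0.522 0.229]
scene release_top 0.5 [347. 178.] [0.506 0.247]
scene block_centre 0.71 [130. 217.] [ 0.182 -0.364]
scene block_centre 0.57 [222. 274.] [ 0.579 -0.301]
scene tray_centre 0.95 [381. 169.] [0.506 0.417]
scene pot_clay 0.66 [337. 284.] [ 0.775 -0.063]
scene pot_green 0.6
[... 682 characters left out ...]
2 0.223]
top release_top 0.57 [197. 206.] [0.509 0.252]
top block_centre 0.86 [389. 301.] [ 0.2   -0.358]
top block_centre 0.61 [365. 189.] [ 0.564 -0.291]
top tray_centre 0.56 [137. 211.] [0.499 0.45 ]
top red_mark 0.48 [211. 206.] [0.518 0.219]
top red_mark 0.17 [264. 138.] [0.747 0.041]
top pot_clay 0.98 [297. 131.] [ 0.774 -0.069]
top pot_green 0.78 [264. 138.] [0.753 0.043]
top pot_grey 0.71 [340. 131.] [ 0.773 -0.216]
top pot_grey 0.63 [297. 131.] [ 0.774 -0.071]
top label_cup 0.92 [418. 186.] [ 0.579 -0.477]
top sprayer 0.87 [419. 223.] [ 0.455 -0.476]
top sprayer 0.38 [298. 133.] [ 0.769 -0.074]
top trowel 0.85 [367. 259.] [ 0.334 -0.298]
top seed_tin 0.85 [392. 157.] [ 0.68  -0.392]
```

View pics/scene0.png

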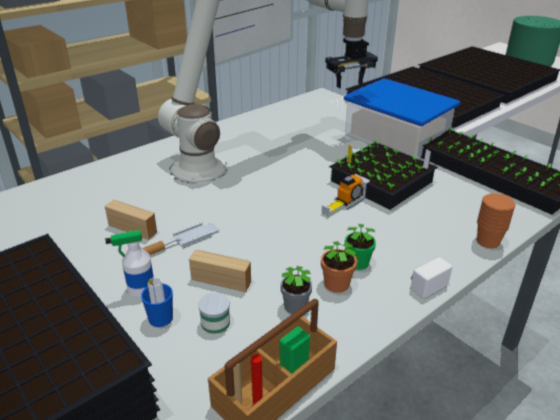

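View pics/top0.png

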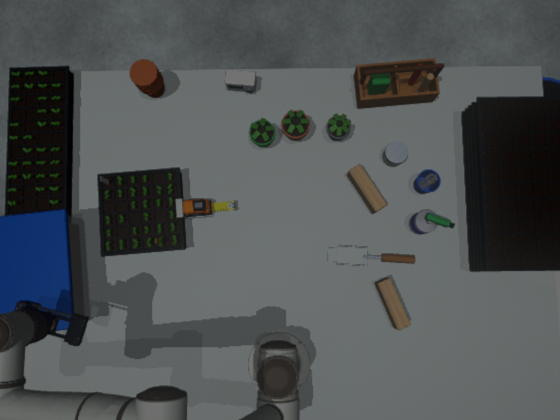

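The scene view shows the orange tape at about (350,188), with its yellow blade and hook at (326,211), hanging on the tray at (381,169). The top view shows the tape at (197,206) and the hook at (235,205).

Block candidates in the top view are A (365,189), at y≈-0.29, and B (389,301), at y≈-0.36. A fits "farthest to the robot's left" because its y is larger. Next I'll confirm that in a crop and measure outlines.

```bash
python3 - <<'E'
from h import *
np.set_printoptions(precision=4,suppress=True)
cs={n:capture(n) for n in("top","scene")}
c=cs["top"]; im=c["img"]
for r in silhouettes("top","block_centre"):
    m=r["mask"].astype(np.uint8); 
    rc=cv2.minAreaRect(np.argwhere(m)[:,::-1].astype(np.float32)); print("blk",r["score"],r["point"],rc,m.sum())
    B=[onz(c,p,.075)[:2] for p in cv2.boxPoints(rc)]; print(np.array(B),np.mean(B,0))
def fit(mask,z,t):
    p=np.argwhere(mask)[:,::-1].astype(float); w=np.array([onz(c,q,z)[:2] for q in p])
    u,sv,v=np.linalg.svd(w-w.mean(0),full_matrices=False); print(t,len(p),"mean",w.mean(0),"axis",v[0],"ext",((w-w.mean(0))@v.T).min(0),((w-w.mean(0))@v.T).max(0))
hsv=cv2.cvtColor(im,cv2.COLOR_RGB2HSV); roi=np.zeros(hsv.shape[:2],bool); roi[190:225,175:245]=1
fit(roi&(hsv[...,0]>24)&(hsv[...,0]<34)&(hsv[...,1]>140)&(hsv[...,2]>110),.019,"yellow")
fit(roi&(hsv[...,0]>5)&(hsv[...,0]<19)&(hsv[...,1]>140),.084,"orange")
for l in("tray_centre","tape"):
    for r in silhouettes("top",l)[:1]:
        rc=cv2.minAreaRect(np.argwhere(r["mask"])[:,::-1].astype(np.float32)); print(l,rc)
A=cv2.resize(im[185:230,170:250],(400,225),interpolation=cv2.INTER_CUBIC)
Bq=cv2.resize(im[150:340,335:435],(300,570),interpolation=cv2.INTER_CUBIC)
s=cs["scene"]["img"]; C=cv2.resize(s[140:225,300:410],(440,340),interpolation=cv2.INTER_CUBIC)
o=np.zeros((570,745,3),np.uint8); o[:225,:400]=A;o[228:568,:440]=C;o[:570,443:743]=Bq
save("crop1",o)
E
```

```text
blk 0.95 [367.4, 189.8] ((365.7691955566406, 188.6538543701172), (50.20036315917969, 17.75040626525879), 56.30992889404297) 861
[[ 0.6132 -0.221 ]
 [ 0.6451 -0.2697]
 [ 0.5072 -0.3554]
 [ 0.4759 -0.307 ]] [ 0.5604 -0.2883]
blk 0.6 [391.9, 303.4] ((391.81231689453125, 303.48260498046875), (53.30794906616211, 17.207921981811523), 66.25050354003906) 883
[[ 0.2593 -0.3032]
 [ 0.2805 -0.3537]
 [ 0.128  -0.4156]
 [ 0.1073 -0.3656]] [ 0.1938 -0.3595]
blk 0.49 [396.0, 155.1] ((394.75006103515625, 153.25001525878906), (24.041629791259766, 27.577163696289062), 45.0) 561
[[ 0.672  -0.3267]
 [ 0.7363 -0.3924]
 [ 0.6789 -0.4457]
 [ 0.6152 -0.3799]] [ 0.6756 -0.3862]
yellow 80 mean [0.519  0.1872] axis [-0.1578  0.9875] ext [-0.0226 -0.0128] [0.021  0.0109]
orange 221 mean [0.5061 0.2643] axis [0.0661 0.9978] ext [-0.0495 -0.0213] [0.0359 0.0263]
tray_centre ((165.5852813720703, 209.10882568359375), (82.83222198486328, 136.9032440185547), 85.60128784179688)
tape ((165.74172973632812, 209.0733184814453), (83.66991424560547, 137.18310546875), 85.84036254882812)
```

View pics/crop1.png

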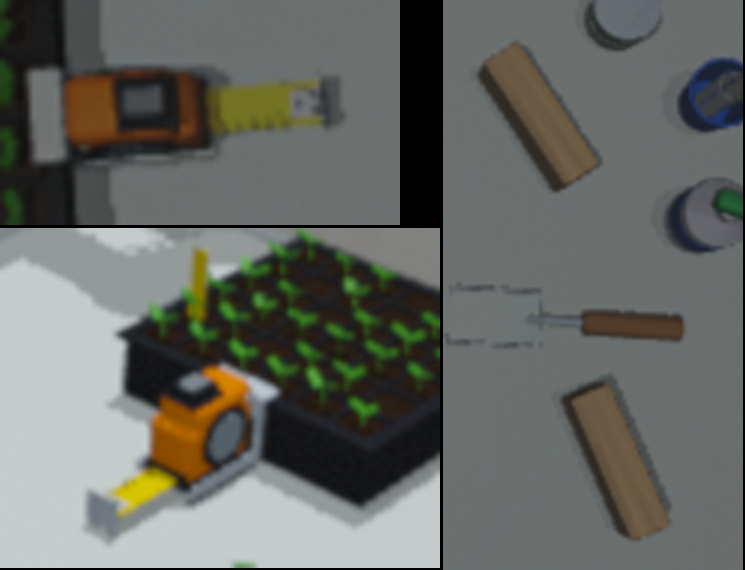

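The crop shows block A (crop (540,115), top picture (365,189)) standing on edge and further left than B (615,460). A is the one meant. The tape axis is turned about 4° from world -y.

```bash
cat >> h.py <<'E'
from scipy.spatial.transform import Rotation as Rn
def Rdown(h):  # tool down, tool x heading h deg
    a=np.radians(h); x=np.array([np.cos(a),np.sin(a),0]); z=np.array([0,0,-1.]); return np.c_[x,np.cross(z,x),z]
def plan(pos,head,n,start=None):
    s=sense(); p0,R0=(s["tcp_pos"],s["ee_rot"]) if start is None else start
    R1=Rdown(head); rv=(Rn.from_matrix(R0).inv()*Rn.from_matrix(R1)).as_rotvec()
    p=np.array(p0);R=np.array(R0); d=(np.array(pos)-p0)/n; L=[]
    for i in range(n):
        L.append([round(v) for v in R.T@d*1000]); R=R@Rn.from_rotvec(rv/n).as_matrix()
    print("rows",n,L,"rot",np.round(rv/n,4)); return np.array(pos),R1
E
python3 - <<'E'
from h import *
np.set_printoptions(precision=4,suppress=True)
c=capture("wrist"); print(c["mount"],c["fx"],c["cx"],c["cy"])
plan([.515,.17,.24],-85.7,10)
E
```

```text
[[-0.0012  0.9606  0.2781  0.0762]
 [ 1.      0.0013 -0.0003  0.0003]
 [-0.0007  0.2781 -0.9606 -0.1623]
 [ 0.      0.      0.      1.    ]] 346.7554305088857 277.598331104149 203.3716086703199
rows 10 [[45, 32, -2], [49, 27, -2], [52, 20, -2], [54, 14, -2], [55, 7, -2], [56, 1, -2], [55, -6, -2], [54, -13, -2], [52, -19, -2], [49, -26, -2]] rot [ 0.     -0.      0.1226]
```

>>> {"fn": "step_arm", "kwargs": {
  "linear": [
    [45,32,-2],
    [49,27,-2],
    [52,20,-2],
    [54,14,-2],
    [55,7,-2],
    [56,1,-2],
    [55,-6,-2],
    [54,-13,-2],
    [52,-19,-2],
    [49,-26,-2]
  ],
  "delta_rot": [
    [0,0,0.1226],
    [0,0,0.1226],
    [0,0,0.1226],
    [0,0,0.1226],
    [0,0,0.1226],
    [0,0,0.1226],
    [0,0,0.1226],
    [0,0,0.1226],
    [0,0,0.1226],
    [0,0,0.1226]
  ],
  "grip": [87,87,87,87,87,87,87,87,87,87]
}}

```text
time_s: 3.05
tcp_pos: [0.5166, 0.1683, 0.243]
ee_rot: [[0.071, -0.997, 0.001], [-0.997, -0.071, 0.0], [-0.0, -0.001, -1.0]]
wrist_force: [1.1, 0.9, 0.5]
gripper_width: 0.997
gripper_force: 0.0
```

>>> {"fn": "step_arm", "kwargs": {
  "linear": [
    [0,0,0],
    [0,0,0]
  ],
  "delta_rot": [
    [0,0,0],
    [0,0,0]
  ],
  "grip": [70,70]
}}

```text
time_s: 3.3
tcp_pos: [0.5154, 0.1696, 0.2424]
ee_rot: [[0.075, -0.997, -0.0], [-0.997, -0.075, 0.0], [-0.0, 0.0, -1.0]]
wrist_force: [-0.1, 0.3, -0.0]
gripper_width: 0.862
gripper_force: 0.0
```

```bash
cat > tapelook.py <<'E'
from h import *
np.set_printoptions(precision=4,suppress=True)
s=sense(); c=capture("wrist"); im=c["img"]; save("w%d"%(s["time_s"]*100),im); print(s["tcp_pos"],s["time_s"])
for l,z in dict(tape=0,hook=.018,mouth=.018,release_top=.093,red_mark=.019).items():
    for r in landmark_of("wrist",l)[:2]: print(l,round(r["score"],2),np.round(r["point"]),onz(c,r["point"],z,s)[:2])
hsv=cv2.cvtColor(im,cv2.COLOR_RGB2HSV)
m=((hsv[...,0]>24)&(hsv[...,0]<34)&(hsv[...,1]>140)&(hsv[...,2]>110)).astype(np.uint8)
n,lab,st,ce=cv2.connectedComponentsWithStats(m); k=1+st[1:,4].argmax()
q=np.argwhere(lab==k)[:,::-1]; w=np.array([onz(c,p,.019,s)[:2] for p in q]).astype(np.float32)
rc=cv2.minAreaRect(w); print("blade rect",rc, st[k]); print(cv2.boxPoints(rc))
E
python3 tapelook.py; ls pics
```

```text
[0.5154 0.1696 0.2424] 3.3
tape 0.89 [276. 210.] [0.5137 0.2189]
hook 0.66 [282. 151.] [0.5125 0.1437]
mouth 0.83 [274. 218.] [0.5151 0.2231]
release_top 0.9 [278. 267.] [0.5093 0.2484]
release_top 0.69 [278. 219.] [0.5127 0.1981]
blade rect ((0.5149778127670288, 0.18248704075813293), (0.029650650918483734, 0.07273660600185394), 3.5850749015808105) [ 264  153   27   63 1236]
[[0.4979 0.2179]
 [0.5025 0.1453]
 [0.532  0.1471]
 [0.5275 0.2197]]
crop1.png
scene0.png
top0.png
w330.png
```

View pics/w330.png

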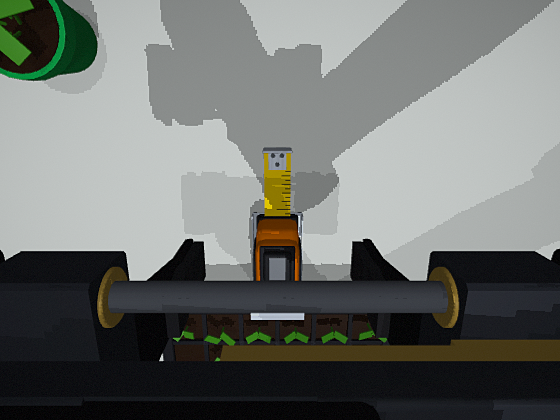

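The wrist view shows the blade at (277,185) with the hook's top at (277,149). The case and button are at (278,265), straight below. I'll go closer.

>>> {"fn": "step_arm", "kwargs": {
  "linear": [
    [9,-1,50],
    [9,-1,50],
    [8,0,50],
    [0,0,0],
    [0,0,0]
  ],
  "delta_rot": [
    [0,0,0.005],
    [0,0,0],
    [0,0,0],
    [0,0,0],
    [0,0,0]
  ],
  "grip": [60,60,60,60,60]
}}

```text
time_s: 4.22
tcp_pos: [0.5209, 0.1451, 0.0945]
ee_rot: [[0.071, -0.997, 0.003], [-0.997, -0.071, 0.001], [-0.001, -0.003, -1.0]]
wrist_force: [0.0, -0.1, 1.2]
gripper_width: 0.69
gripper_force: 0.0
```

```bash
python3 tapelook.py; ls pics
```

```text
[0.5209 0.1451 0.0945] 4.225
hook 0.68 [284. 212.] [0.5165 0.144 ]
mouth 0.63 [283. 307.] [0.5111 0.2216]
blade rect ((0.5157203078269958, 0.17367322742938995), (0.029736166819930077, 0.0483262874186039), 4.106867790222168) [ 262  220   41   61 1726]
[[0.4992 0.1967]
 [0.5026 0.1485]
 [0.5323 0.1506]
 [0.5288 0.1988]]
crop1.png
scene0.png
top0.png
w330.png
w422.png
```

>>> {"fn": "step_arm", "kwargs": {
  "linear": [
    [0,3.5,30],
    [0,0,30],
    [0,0,26],
    [0,0,0]
  ],
  "delta_rot": [
    [0,0,0],
    [0,0,0],
    [0,0,0],
    [0,0,0]
  ],
  "grip": [60,60,60,60]
}}

```text
time_s: 5.03
tcp_pos: [0.5149, 0.1432, 0.0054]
ee_rot: [[0.07, -0.998, -0.003], [-0.998, -0.07, -0.002], [0.002, 0.003, -1.0]]
wrist_force: [-0.3, -1.1, 0.1]
gripper_width: 0.689
gripper_force: 0.0
```

>>> {"fn": "step_arm", "kwargs": {
  "linear": [
    [0,0,0],
    [0,0,0],
    [0,0,0],
    [0,0,0],
    [0,0,0]
  ],
  "delta_rot": [
    [0,0,0],
    [0,0,0],
    [0,0,0],
    [0,0,0],
    [0,0,0]
  ],
  "grip": [28,28,28,28,28]
}}

```text
time_s: 5.65
tcp_pos: [0.518, 0.1444, 0.0075]
ee_rot: [[0.07, -0.998, 0.004], [-0.998, -0.07, 0.002], [-0.001, -0.004, -1.0]]
wrist_force: [5.1, -2.0, 0.8]
gripper_width: 0.357
gripper_force: 30.0
```

>>> {"fn": "step_arm", "kwargs": {
  "linear": [
    [10,0,0],
    [12,0,0],
    [14,0,0],
    [14,0,0],
    [14,0,0],
    [12,0,0],
    [8,0,0],
    [4,0,0],
    [0,0,0],
    [0,0,0]
  ],
  "delta_rot": [
    [0,0,0],
    [0,0,0],
    [0,0,0],
    [0,0,0],
    [0,0,0],
    [0,0,0],
    [0,0,0],
    [0,0,0],
    [0,0,0],
    [0,0,0]
  ],
  "grip": [28,28,28,28,28,28,28,28,28,28]
}}

```text
time_s: 6.9
tcp_pos: [0.5246, 0.0584, 0.0075]
ee_rot: [[0.071, -0.997, 0.006], [-0.997, -0.071, 0.004], [-0.003, -0.006, -1.0]]
wrist_force: [2.3, 7.0, 0.5]
gripper_width: 0.356
gripper_force: 30.0
```

```bash
cat >> tapelook.py <<'E'
m=(((hsv[...,0]<6)|(hsv[...,0]>174))&(hsv[...,1]>150)&(hsv[...,2]>90)); m[:, :240]=0; m[:,320:]=0
q=np.argwhere(m)[:,::-1]
if len(q): w=np.array([onz(c,p,.019,s)[:2] for p in q]); print("red",len(q),w.min(0),w.max(0),q.min(0),q.max(0))
E
python3 tapelook.py; ls pics
```

```text
[0.5246 0.0584 0.0075] 6.9
hook 0.74 [280. 265.] [0.5235 0.0563]
release_top 0.39 [281. 267.] [0.5257 0.0198]
blade rect ((0.5217958688735962, 0.09152064472436905), (0.02973761223256588, 0.018890036270022392), 4.304718017578125) [ 248  313   60   33 1799]
[[0.5063 0.0998]
 [0.5077 0.081 ]
 [0.5373 0.0832]
 [0.5359 0.1021]]
crop1.png
scene0.png
top0.png
w330.png
w422.png
w690.png
```

>>> {"fn": "step_arm", "kwargs": {
  "linear": [
    [2,0,0],
    [0,0,0],
    [0,0,0]
  ],
  "delta_rot": [
    [0,0,0],
    [0,0,0],
    [0,0,0]
  ],
  "grip": [28,28,28]
}}

```text
time_s: 7.58
tcp_pos: [0.5247, 0.0571, 0.0075]
ee_rot: [[0.071, -0.997, 0.006], [-0.997, -0.071, 0.004], [-0.004, -0.007, -1.0]]
wrist_force: [1.4, 10.5, 1.0]
gripper_width: 0.356
gripper_force: 30.0
```

>>> {"fn": "step_arm", "kwargs": {
  "linear": [
    [0,0,0],
    [0,0,0],
    [0,0,0],
    [0,0,0],
    [0,0,-20],
    [-10,0,-50],
    [-20,0,-60],
    [-30,0,-40],
    [0,0,0],
    [0,0,0]
  ],
  "delta_rot": [
    [0,0,0],
    [0,0,0],
    [0,0,0],
    [0,0,0],
    [0,0,0],
    [0,0,0],
    [0,0,0],
    [0,0,0],
    [0,0,0],
    [0,0,0]
  ],
  "grip": [60,60,60,60,60,60,60,60,60,60]
}}

```text
time_s: 8.82
tcp_pos: [0.5171, 0.1131, 0.175]
ee_rot: [[0.07, -0.998, -0.002], [-0.998, -0.07, -0.0], [0.0, 0.002, -1.0]]
wrist_force: [-0.4, -0.3, -0.1]
gripper_width: 0.687
gripper_force: 0.0
```

```bash
python3 tapelook.py; python3 - <<'E'
import cv2,glob,os
f=max(glob.glob('pics/w*.png'),key=os.path.getmtime); i=cv2.imread(f)[90:290,180:380]; cv2.imwrite('pics/crop2.png',cv2.resize(i,(600,600),interpolation=cv2.INTER_CUBIC)); print(f)
E
```

```text
[0.5171 0.1131 0.175 ] 8.825
hook 0.59 [276. 128.] [0.5222 0.0579]
mouth 0.92 [275. 290.] [0.5123 0.2215]
release_top 0.63 [272. 288.] [0.5167 0.1769]
red_mark 0.56 [276. 288.] [0.5113 0.2188]
blade rect ((0.5187717080116272, 0.13537755608558655), (0.029595354571938515, 0.1494365781545639), 4.340345859527588) [ 257  131   33  150 3863]
[[0.4984 0.2088]
 [0.5097 0.0598]
 [0.5392 0.062 ]
 [0.5279 0.211 ]]
pics/w882.png
```

View pics/crop2.png

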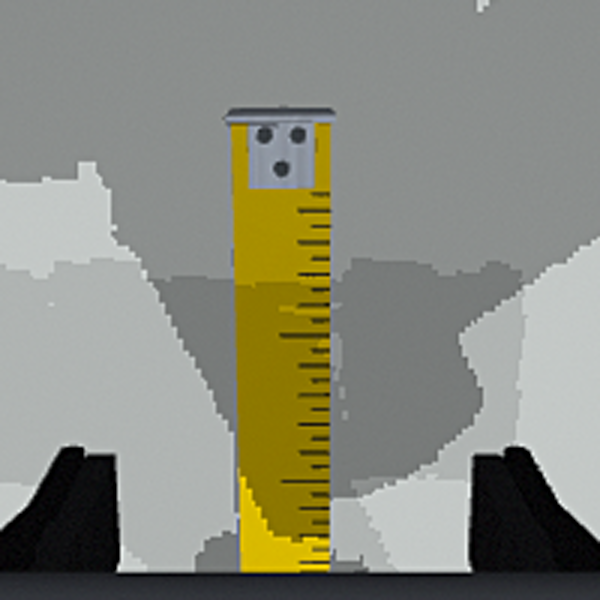

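The crop shows the hook at crop (280,115) and the yellow blade running down. The gripper bar hides the mouth below picture row 281, so I'm shifting back to see the red band.

>>> {"fn": "step_arm", "kwargs": {
  "linear": [
    [-25,0,0],
    [-30,0,0],
    [0,0,0]
  ],
  "delta_rot": [
    [0,0,0],
    [0,0,0],
    [0,0,0]
  ],
  "grip": [60,60,60]
}}

```text
time_s: 9.5
tcp_pos: [0.5142, 0.1695, 0.1753]
ee_rot: [[0.072, -0.997, -0.001], [-0.997, -0.072, -0.0], [0.0, 0.001, -1.0]]
wrist_force: [0.6, -0.6, -0.8]
gripper_width: 0.689
gripper_force: 0.0
```

```bash
python3 tapelook.py; python3 - <<'E'
import cv2,glob,os
f=max(glob.glob('pics/w*.png'),key=os.path.getmtime); i=cv2.imread(f)[90:290,180:380]; cv2.imwrite('pics/crop3.png',cv2.resize(i,(600,600),interpolation=cv2.INTER_CUBIC)); print(f)
E
```

```text
[0.5142 0.1695 0.1753] 9.5
hook 0.87 [277.  62.] [0.5225 0.0595]
mouth 0.9 [273. 239.] [0.5145 0.2218]
release_top 0.71 [276. 308.] [0.5097 0.2511]
red_mark 0.89 [275. 238.] [0.5126 0.2208]
blade rect ((0.5185885429382324, 0.13477559387683868), (0.029867785051465034, 0.15096548199653625), 4.298430442810059) [ 258   62   35  167 4509]
[[0.498  0.2089]
 [0.5094 0.0584]
 [0.5391 0.0606]
 [0.5278 0.2112]]
red 210 [0.4984 0.21  ] [0.5272 0.2183] [261 229] [290 235]
pics/w950.png
```

View pics/crop3.png

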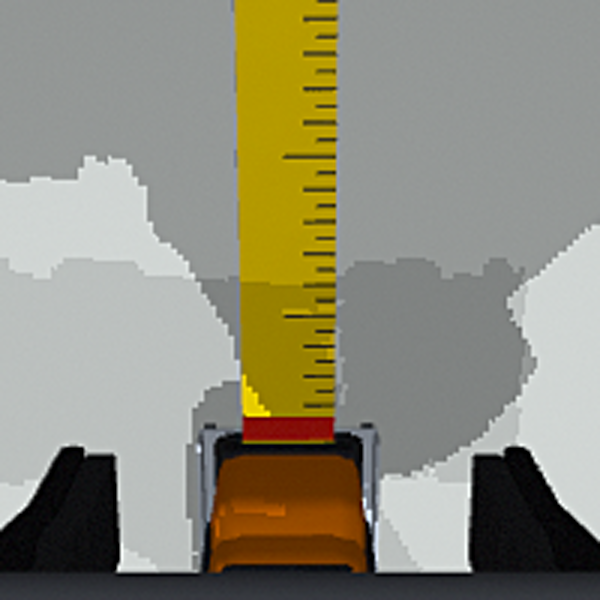

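The crop shows the whole red band at crop rows 418–440, with a thin dark gap before the case. Its trailing edge is about 2–3 mm clear of the mouth, so the blade is on the 160 mm notch. Next is the block.

```bash
python3 - <<'E'
from h import *
plan([.563,-.29,.21],-148,10); print(sense()["joints"])
E
```

```text
rows 10 [[46, -2, -3], [46, -7, -3], [45, -12, -3], [43, -16, -3], [41, -21, -3], [39, -25, -3], [36, -29, -3], [32, -33, -3], [29, -36, -3], [24, -39, -3]] rot [ 0.     -0.      0.1081]
[ 3.52525241e+01  1.61834312e+01 -1.53946781e+01  3.16939682e-03
 -5.84388341e+01 -3.12971149e+01]
```

>>> {"fn": "step_arm", "kwargs": {
  "linear": [
    [46,-2,-3],
    [46,-7,-3],
    [45,-12,-3],
    [43,-16,-3],
    [41,-21,-3],
    [39,-25,-3],
    [36,-29,-3],
    [32,-33,-3],
    [29,-36,-3],
    [24,-39,-3]
  ],
  "delta_rot": [
    [0,0,0.1081],
    [0,0,0.1081],
    [0,0,0.1081],
    [0,0,0.1081],
    [0,0,0.1081],
    [0,0,0.1081],
    [0,0,0.1081],
    [0,0,0.1081],
    [0,0,0.1081],
    [0,0,0.1081]
  ],
  "grip": [80,80,80,80,80,80,80,80,80,80]
}}

```text
time_s: 11.05
tcp_pos: [0.5636, -0.2925, 0.206]
ee_rot: [[-0.85, -0.527, 0.0], [-0.527, 0.85, -0.0], [-0.0, -0.0, -1.0]]
wrist_force: [0.2, -0.3, -0.0]
gripper_width: 0.92
gripper_force: 0.0
```

>>> {"fn": "step_arm", "kwargs": {
  "linear": [
    [0,0,0],
    [0,0,0]
  ],
  "delta_rot": [
    [0,0,0],
    [0,0,0]
  ],
  "grip": [80,80]
}}

```text
time_s: 11.3
tcp_pos: [0.5634, -0.2905, 0.2055]
ee_rot: [[-0.848, -0.531, -0.001], [-0.531, 0.848, 0.001], [0.0, 0.001, -1.0]]
wrist_force: [0.2, 1.7, 0.2]
gripper_width: 0.917
gripper_force: 0.0
```

```bash
cat > blk.py <<'E'
from h import *
np.set_printoptions(precision=4,suppress=True)
s=sense(); c=capture("wrist"); im=c["img"]; save("b%d"%(s["time_s"]*100),im); print(s["tcp_pos"],s["time_s"])
for r in landmark_of("wrist","block_centre"): print(r["score"],r["point"],onz(c,r["point"],.0375,s)[:2])
for r in silhouettes("wrist","block_centre"):
    m=r["mask"]; print("sil",r["score"],r["point"],m.sum()); q=np.argwhere(m)[:,::-1]
    if m.sum()<500: continue
    mm=m.astype(np.uint8); mm=cv2.morphologyEx(mm,cv2.MORPH_OPEN,np.ones((5,5),np.uint8)); q=np.argwhere(mm)[:,::-1]
    w=np.array([onz(c,p,.075,s)[:2] for p in q]).astype(np.float32); rc=cv2.minAreaRect(w); print(rc); print(cv2.boxPoints(rc))
E
python3 blk.py; cp pics/b1*.png pics/bv.png
```

```text
[ 0.5634 -0.2905  0.2055] 11.3
sil 0.84 [275.0, 181.2] 9153
((0.5630589723587036, -0.29347556829452515), (0.15927310287952423, 0.04461441934108734), 31.76508903503418)
[[ 0.4836 -0.3164]
 [ 0.5071 -0.3544]
 [ 0.6425 -0.2705]
 [ 0.619  -0.2326]]
sil 0.19 [247.7, 339.0] 777
((0.7120972871780396, -0.24024254083633423), (0.028286581858992577, 0.05719970539212227), 57.22104263305664)
[[ 0.6804 -0.2366]
 [ 0.7285 -0.2676]
 [ 0.7438 -0.2438]
 [ 0.6957 -0.2129]]
```

View pics/bv.png

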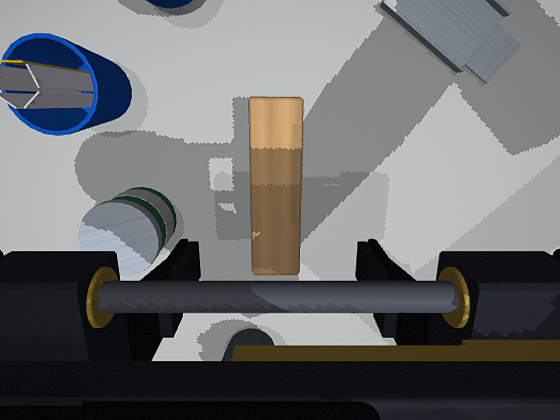

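The wrist view shows the block at (275,185), and its measured outline of 159 × 45 mm matches the given size. Its centre is (0.563,-0.2935) at 31.8°. The tin and cup stay clear to the left.

>>> {"fn": "step_arm", "kwargs": {
  "linear": [
    [2,-2.5,40],
    [0,0,45],
    [0,0,45],
    [0,0,33],
    [0,0,0],
    [0,0,0]
  ],
  "delta_rot": [
    [0,0,0.004],
    [0,0,0],
    [0,0,0],
    [0,0,0],
    [0,0,0],
    [0,0,0]
  ],
  "grip": [80,80,80,80,80,80]
}}

```text
time_s: 12.2
tcp_pos: [0.5649, -0.2935, 0.0446]
ee_rot: [[-0.849, -0.529, 0.002], [-0.529, 0.849, -0.001], [-0.001, -0.002, -1.0]]
wrist_force: [0.1, -0.2, 1.6]
gripper_width: 0.922
gripper_force: 0.0
```

>>> {"fn": "step_arm", "kwargs": {
  "linear": [
    [0,0,0],
    [0,0,0],
    [0,0,0],
    [0,0,0],
    [0,0,0],
    [0,0,-40],
    [0,0,-50],
    [0,0,0],
    [0,0,0]
  ],
  "delta_rot": [
    [0,0,0],
    [0,0,0],
    [0,0,0],
    [0,0,0],
    [0,0,0],
    [0,0,0],
    [0,0,0],
    [0,0,0],
    [0,0,0]
  ],
  "grip": [40,40,40,40,40,40,40,40,40]
}}

```text
time_s: 13.32
tcp_pos: [0.5627, -0.2932, 0.1318]
ee_rot: [[-0.85, -0.527, -0.002], [-0.527, 0.85, 0.001], [0.001, 0.002, -1.0]]
wrist_force: [-0.3, 0.3, -3.4]
gripper_width: 0.515
gripper_force: 30.0
```

```bash
python3 - <<'E'
from h import *
np.set_printoptions(precision=4,suppress=True)
s=sense(); print(s["tcp_pos"],s["gripper_width"])
plan([.5265,.030,.14],-175.7,10)
E
python3 blk.py | head -8
```

```text
[ 0.5627 -0.2932  0.1318] 0.514563928719165
rows 10 [[-14, 29, -1], [-13, 30, -1], [-11, 31, -1], [-10, 31, -1], [-8, 31, -1], [-7, 32, -1], [-5, 32, -1], [-3, 32, -1], [-2, 32, -1], [0, 33, -1]] rot [ 0.0002 -0.0001  0.048 ]
[ 0.5627 -0.2932  0.1318] 13.325
sil 0.69 [277.5, 199.9] 24856
((0.5692085027694702, -0.28941914439201355), (0.18024121224880219, 0.07532091438770294), 31.7961483001709)
[[ 0.4728 -0.3049]
 [ 0.5125 -0.3689]
 [ 0.6656 -0.2739]
 [ 0.626  -0.2099]]
```

>>> {"fn": "step_arm", "kwargs": {
  "linear": [
    [-14,29,-1],
    [-13,30,-1],
    [-11,31,-1],
    [-10,31,-1],
    [-8,31,-1],
    [-7,32,-1],
    [-5,32,-1],
    [-3,32,-1],
    [-2,32,-1],
    [0,32,-1]
  ],
  "delta_rot": [
    [0,0,0.048],
    [0,0,0.048],
    [0,0,0.048],
    [0,0,0.048],
    [0,0,0.048],
    [0,0,0.048],
    [0,0,0.048],
    [0,0,0.048],
    [0,0,0.048],
    [0,0,0.048]
  ],
  "grip": [40,40,40,40,40,40,40,40,40,40]
}}

```text
time_s: 14.72
tcp_pos: [0.5271, 0.029, 0.1418]
ee_rot: [[-0.997, -0.074, -0.002], [-0.074, 0.997, -0.001], [0.002, -0.001, -1.0]]
wrist_force: [0.7, 0.4, -2.2]
gripper_width: 0.513
gripper_force: 30.0
```

>>> {"fn": "step_arm", "kwargs": {
  "linear": [
    [0,0,0],
    [0,0,0]
  ],
  "delta_rot": [
    [0,0,0],
    [0,0,0]
  ],
  "grip": [40,40]
}}

```text
time_s: 14.98
tcp_pos: [0.5275, 0.0278, 0.1421]
ee_rot: [[-0.997, -0.076, -0.002], [-0.076, 0.997, -0.001], [0.002, -0.001, -1.0]]
wrist_force: [0.1, 0.2, -1.3]
gripper_width: 0.519
gripper_force: 30.0
```

```bash
python3 - <<'E'
from h import *
np.set_printoptions(precision=4,suppress=True)
c=capture("top"); 
for l,z in dict(hook=.018,red_mark=.019,block_centre=.125).items():
    for r in landmark_of("top",l)[:2]: print(l,round(r["score"],2),r["point"],onz(c,r["point"],z)[:2])
s=sense(); c=capture("wrist"); save("carry",c["img"])
for r in landmark_of("wrist","hook")[:2]: print(r["score"],r["point"],onz(c,r["point"],.018,s)[:2])
plan([.5262,.030,.0445],-175.7,4)
E
```

```text
hook 0.45 [262.3, 205.5] [0.5169 0.0487]
block_centre 0.76 [267.8, 196.5] [0.5306 0.0258]
block_centre 0.68 [388.5, 297.5] [ 0.2145 -0.3403]
rows 4 [[0, 1, 25], [0, 1, 25], [0, 1, 25], [0, 1, 25]] rot [-0.     -0.0001 -0.0001]
```

>>> {"fn": "step_arm", "kwargs": {
  "linear": [
    [0,0,25],
    [0,0,25],
    [0,0,25],
    [0,0,17],
    [0,0,0],
    [0,0,0]
  ],
  "delta_rot": [
    [0,0,0],
    [0,0,0],
    [0,0,0],
    [0,0,0],
    [0,0,0],
    [0,0,0]
  ],
  "grip": [40,40,40,40,40,40]
}}

```text
time_s: 16.02
tcp_pos: [0.5286, 0.0281, 0.0516]
ee_rot: [[-0.997, -0.076, 0.001], [-0.076, 0.997, 0.0], [-0.001, 0.0, -1.0]]
wrist_force: [0.2, -0.3, -1.4]
gripper_width: 0.513
gripper_force: 30.0
```

>>> {"fn": "step_arm", "kwargs": {
  "linear": [
    [0,0,2],
    [0,0,2],
    [0,0,0]
  ],
  "delta_rot": [
    [0,0,0],
    [0,0,0],
    [0,0,0]
  ],
  "grip": [40,40,40]
}}

```text
time_s: 16.4
tcp_pos: [0.5278, 0.0281, 0.0469]
ee_rot: [[-0.997, -0.076, 0.0], [-0.076, 0.997, 0.0], [-0.0, 0.0, -1.0]]
wrist_force: [0.5, -0.4, -1.2]
gripper_width: 0.512
gripper_force: 30.0
```

>>> {"fn": "step_arm", "kwargs": {
  "linear": [
    [0,2,0],
    [0,2,0],
    [0,0,0],
    [0,0,0]
  ],
  "delta_rot": [
    [0,0,0],
    [0,0,0],
    [0,0,0],
    [0,0,0]
  ],
  "grip": [40,40,40,40]
}}

```text
time_s: 16.9
tcp_pos: [0.5276, 0.0321, 0.0468]
ee_rot: [[-0.997, -0.076, -0.0], [-0.076, 0.997, -0.0], [0.0, -0.0, -1.0]]
wrist_force: [0.4, -0.7, -1.6]
gripper_width: 0.514
gripper_force: 30.0
```

>>> {"fn": "step_arm", "kwargs": {
  "linear": [
    [0,1,0],
    [0,1,0],
    [0,0,0]
  ],
  "delta_rot": [
    [0,0,0],
    [0,0,0],
    [0,0,0]
  ],
  "grip": [40,40,40]
}}

```text
time_s: 17.27
tcp_pos: [0.5274, 0.0342, 0.0468]
ee_rot: [[-0.997, -0.076, 0.0], [-0.076, 0.997, 0.0], [-0.0, -0.0, -1.0]]
wrist_force: [0.7, -0.8, -1.6]
gripper_width: 0.514
gripper_force: 30.0
```

>>> {"fn": "step_arm", "kwargs": {
  "linear": [
    [0,1,0],
    [0,0,0]
  ],
  "delta_rot": [
    [0,0,0],
    [0,0,0]
  ],
  "grip": [40,40]
}}

```text
time_s: 17.52
tcp_pos: [0.5273, 0.0351, 0.0468]
ee_rot: [[-0.997, -0.076, -0.0], [-0.076, 0.997, -0.0], [0.0, -0.0, -1.0]]
wrist_force: [-0.3, -0.0, -1.7]
gripper_width: 0.514
gripper_force: 30.0
```

>>> {"fn": "step_arm", "kwargs": {
  "linear": [
    [0,1,0],
    [0,0,0]
  ],
  "delta_rot": [
    [0,0,0],
    [0,0,0]
  ],
  "grip": [40,40]
}}

```text
time_s: 17.77
tcp_pos: [0.5273, 0.0355, 0.0469]
ee_rot: [[-0.997, -0.076, -0.0], [-0.076, 0.997, -0.001], [0.0, -0.001, -1.0]]
wrist_force: [0.7, -3.9, -2.0]
gripper_width: 0.513
gripper_force: 30.0
```

Contact with the hook shows as 4 N. I'll back off 1 mm, lower to the bench and release.

>>> {"fn": "step_arm", "kwargs": {
  "linear": [
    [0,-1,0],
    [0,0,1],
    [0,0,1],
    [0,0,0.5],
    [0,0,0]
  ],
  "delta_rot": [
    [0,0,0],
    [0,0,0],
    [0,0,0],
    [0,0,0],
    [0,0,0]
  ],
  "grip": [40,40,40,40,40]
}}

```text
time_s: 18.4
tcp_pos: [0.5273, 0.0352, 0.0442]
ee_rot: [[-0.997, -0.076, -0.0], [-0.076, 0.997, 0.0], [0.0, 0.0, -1.0]]
wrist_force: [0.5, -0.1, -1.8]
gripper_width: 0.517
gripper_force: 30.0
```

>>> {"fn": "step_arm", "kwargs": {
  "linear": [
    [0,0,0.7],
    [0,0,0.7],
    [0,0,0]
  ],
  "delta_rot": [
    [0,0,0],
    [0,0,0],
    [0,0,0]
  ],
  "grip": [40,40,40]
}}

```text
time_s: 18.77
tcp_pos: [0.5274, 0.0352, 0.0429]
ee_rot: [[-0.997, -0.076, 0.0], [-0.076, 0.997, 0.0], [-0.0, 0.0, -1.0]]
wrist_force: [-0.4, -0.4, -1.6]
gripper_width: 0.518
gripper_force: 30.0
```

>>> {"fn": "step_arm", "kwargs": {
  "linear": [
    [0,0,0.7],
    [0,0,0.7],
    [0,0,0]
  ],
  "delta_rot": [
    [0,0,0],
    [0,0,0],
    [0,0,0]
  ],
  "grip": [40,40,40]
}}

```text
time_s: 19.15
tcp_pos: [0.5274, 0.0352, 0.0429]
ee_rot: [[-0.997, -0.076, 0.0], [-0.076, 0.997, -0.0], [-0.0, -0.0, -1.0]]
wrist_force: [-3.2, 1.1, 7.0]
gripper_width: 0.518
gripper_force: 30.0
```

>>> {"fn": "step_arm", "kwargs": {
  "linear": [
    [0,0,-1],
    [0,0,0],
    [0,0,0],
    [0,0,0],
    [0,0,0]
  ],
  "delta_rot": [
    [0,0,0],
    [0,0,0],
    [0,0,0],
    [0,0,0],
    [0,0,0]
  ],
  "grip": [40,70,70,70,70]
}}

```text
time_s: 19.77
tcp_pos: [0.5274, 0.0351, 0.0425]
ee_rot: [[-0.997, -0.076, 0.0], [-0.076, 0.997, -0.0], [0.0, -0.0, -1.0]]
wrist_force: [0.5, 0.8, 1.3]
gripper_width: 0.791
gripper_force: 0.0
```

>>> {"fn": "step_arm", "kwargs": {
  "linear": [
    [0,0,-25],
    [0,0,-40],
    [0,0,-50],
    [0,0,-50],
    [0,0,0],
    [0,0,0]
  ],
  "delta_rot": [
    [0,0,0],
    [0,0,0],
    [0,0,0],
    [0,0,0],
    [0,0,0],
    [0,0,0]
  ],
  "grip": [70,70,70,70,70,70]
}}

```text
time_s: 20.52
tcp_pos: [0.5267, 0.035, 0.207]
ee_rot: [[-0.997, -0.075, -0.001], [-0.075, 0.997, 0.0], [0.001, 0.0, -1.0]]
wrist_force: [-0.1, -0.5, -0.7]
gripper_width: 0.802
gripper_force: 0.0
```

```bash
python3 blk.py; python3 - <<'E'
from h import *
s=sense(); c=capture("wrist")
for r in landmark_of("wrist","hook")[:2]: print(r["score"],r["point"],onz(c,r["point"],.018,s)[:2])
save("placed",c["img"])
E
```

```text
[0.5267 0.035  0.207 ] 20.525
sil 0.6 [275.3, 184.1] 9029
((0.5270768404006958, 0.03416482359170914), (0.15884870290756226, 0.04553072154521942), 4.489490509033203)
[[0.4461 0.0506]
 [0.4497 0.0053]
 [0.608  0.0177]
 [0.6045 0.0631]]
0.84 [301.5, 184.4] [0.52855364 0.05903673]
```

View pics/placed.png

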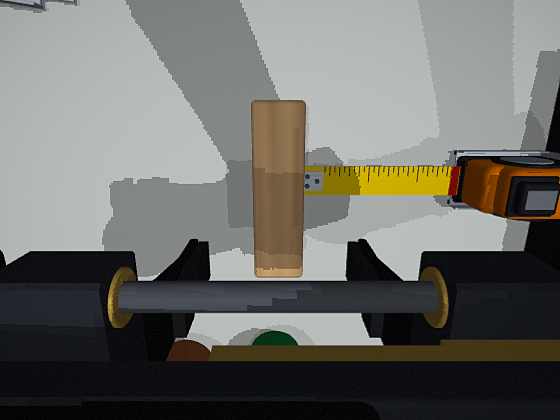

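The picture shows the block at (278,188) standing square across the blade, centred, with its side at the hook (305,182). The red band (455,182) is still clear of the mouth. Next is the button, at about (0.510,0.251).

>>> {"fn": "step_arm", "kwargs": {
  "linear": [
    [0,30,0],
    [0,50,0],
    [0,55,0],
    [0,50,20],
    [0,32,30],
    [0,0,40],
    [0,0,10],
    [0,0,0],
    [0,0,0]
  ],
  "delta_rot": [
    [0,0,0],
    [0,0,0],
    [0,0,0],
    [0,0,0],
    [0,0,0],
    [0,0,0],
    [0,0,0],
    [0,0,0],
    [0,0,0]
  ],
  "grip": [0,0,0,0,0,0,0,0,0]
}}

```text
time_s: 21.9
tcp_pos: [0.512, 0.2517, 0.1092]
ee_rot: [[-0.997, -0.075, 0.003], [-0.075, 0.997, 0.002], [-0.003, 0.001, -1.0]]
wrist_force: [0.1, 1.2, 0.7]
gripper_width: 0.004
gripper_force: 0.0
```

>>> {"fn": "step_arm", "kwargs": {
  "linear": [
    [0,0,8],
    [0,0,6],
    [0,0,3],
    [0,0,2],
    [0,0,2],
    [0,0,0]
  ],
  "delta_rot": [
    [0,0,0],
    [0,0,0],
    [0,0,0],
    [0,0,0],
    [0,0,0],
    [0,0,0]
  ],
  "grip": [0,0,0,0,0,0]
}}

```text
time_s: 22.65
tcp_pos: [0.5111, 0.2514, 0.0875]
ee_rot: [[-0.997, -0.076, 0.001], [-0.076, 0.997, -0.0], [-0.001, -0.0, -1.0]]
wrist_force: [-1.8, -2.0, 6.9]
gripper_width: 0.006
gripper_force: 3.5
```

>>> {"fn": "step_arm", "kwargs": {
  "linear": [
    [0,0,0.5],
    [0,0,0],
    [0,0,0],
    [0,0,0],
    [0,0,0],
    [0,0,0],
    [0,0,0],
    [0,0,0],
    [0,0,0],
    [0,0,0]
  ],
  "delta_rot": [
    [0,0,0],
    [0,0,0],
    [0,0,0],
    [0,0,0],
    [0,0,0],
    [0,0,0],
    [0,0,0],
    [0,0,0],
    [0,0,0],
    [0,0,0]
  ],
  "grip": [0,0,0,0,0,0,0,0,0,0]
}}

```text
time_s: 23.9
tcp_pos: [0.5111, 0.2514, 0.0874]
ee_rot: [[-0.997, -0.076, 0.001], [-0.076, 0.997, -0.0], [-0.001, -0.0, -1.0]]
wrist_force: [-3.0, -1.1, 9.8]
gripper_width: 0.006
gripper_force: 4.6
```

>>> {"fn": "step_arm", "kwargs": {
  "linear": [
    [0,0,0],
    [0,0,0],
    [0,0,0],
    [0,0,0],
    [0,0,0],
    [0,0,0],
    [0,0,0],
    [0,0,0],
    [0,0,0],
    [0,0,0]
  ],
  "delta_rot": [
    [0,0,0],
    [0,0,0],
    [0,0,0],
    [0,0,0],
    [0,0,0],
    [0,0,0],
    [0,0,0],
    [0,0,0],
    [0,0,0],
    [0,0,0]
  ],
  "grip": [0,0,0,0,0,0,0,0,0,0]
}}

```text
time_s: 25.15
tcp_pos: [0.5111, 0.2514, 0.0874]
ee_rot: [[-0.997, -0.076, 0.001], [-0.076, 0.997, -0.0], [-0.001, -0.0, -1.0]]
wrist_force: [-2.7, -0.1, 9.8]
gripper_width: 0.006
gripper_force: 4.6
```

>>> {"fn": "step_arm", "kwargs": {
  "linear": [
    [0,0,-30],
    [0,-10,-50],
    [0,-35,-40],
    [0,-35,0],
    [0,0,0],
    [0,0,0]
  ],
  "delta_rot": [
    [0,0,0],
    [0,0,0],
    [0,0,0],
    [0,0,0],
    [0,0,0],
    [0,0,0]
  ],
  "grip": [0,0,0,0,0,0]
}}

```text
time_s: 25.9
tcp_pos: [0.5168, 0.1718, 0.2054]
ee_rot: [[-0.997, -0.075, -0.001], [-0.075, 0.997, -0.0], [0.001, -0.0, -1.0]]
wrist_force: [0.3, 0.6, -0.3]
gripper_width: 0.003
gripper_force: 0.0
```

```bash
python3 blk.py; python3 - <<'E'
from h import *
s=sense(); c=capture("wrist")
for l in("hook","mouth"):
  for r in landmark_of("wrist",l)[:2]: print(l,r["score"],r["point"],onz(c,r["point"],.018,s)[:2])
save("final",c["img"])
E
```

```text
[0.5168 0.1718 0.2054] 25.9
0.67 [134.4, 184.5] [0.5272 0.0317]
sil 0.66 [126.9, 181.1] 12895
((0.5254411101341248, 0.04618600755929947), (0.1595214158296585, 0.06807537376880646), 4.340965747833252)
[[0.4433 0.0741]
 [0.4485 0.0062]
 [0.6075 0.0183]
 [0.6024 0.0862]]
hook 0.66 [324.6, 182.2] [0.51509792 0.22016247]
mouth 0.95 [325.4, 181.1] [0.51388215 0.22085329]
```

View pics/final.png

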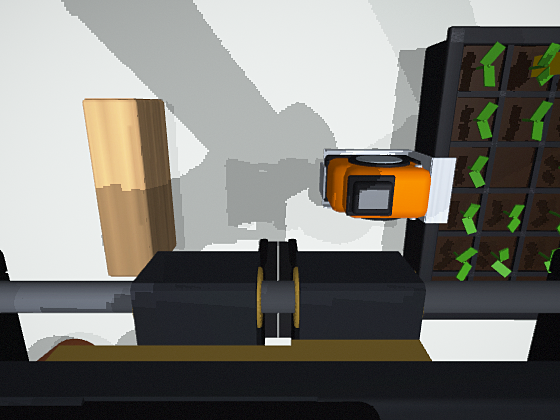

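The blade is fully home, with the hook at the case front (324,182). The block still stands square at (125,185), its far top edge at y≈0.006 as before, and the arm is clear.

```bash
python3 -c "
from station import finish_job; print(finish_job())"
```

```text
the job is handed in; nothing more can be done
None
```

I handed the job in at about 26 s: the blade locked at the 160 mm notch and has now run fully home. The block still stands square and centred at its mark, and I kept clear of the pots and tools; the judge returned no verdict.

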